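# Refit the scale's tare knob and tare the beakers

### The job

Get the dial scale ready for weighing: lay the bamboo spoon that was left on its platform on the white plate, push the tare knob onto the D-shaft in the middle of the dial, turning it slowly until it drops fully home, and stand every blue beaker upright on the platform. Then, with all of them on, turn the knob until the zero mark of the dial stands under the red pointer (within half a graduation), and leave the other things on the bench where they are.

Things in the scene. Friction and masses are not known exactly. Their poses are not given: they have to be found in the camera images.
- scale: white top-reading dial scale, fixed, 200 (its x) x 396 (its y) mm; origin under its middle on the bench. A square aluminium platform at its +y end, the round dial (176 mm) in a head at its -y end. Dial window top is 66 mm above the bench, the head around it 62 mm
- platform_top (a point): centre of the top face of the platform, 200 x 200 mm, edges along the scale's x and y, 78 mm above the bench when empty. It sinks 6.5 mm per kg and turns the pointer clockwise
- shaft_seat (a point): point on the vertical axis of dial and shaft, level with the shoulder that the knob's underside rests on when home (70 mm up); axes as the scale's. Brass D-shaft: 20 mm diameter, one flat 3 mm from the axis, 23 mm tall above the shoulder. Shaft and dial turn as one, held by friction (0.15 N m); they stay where left and turn freely either way
- zero_mark (a point): blue zero mark on the dial card, 75 mm from the dial's axis, turns with the dial, which has 40 graduations (9 degrees, 12 mm here). The shaft's flat faces somewhere between the direction of this mark and 0.6 rad clockwise of it (seen from above): find the exact angle by feel or sight
- pointer_tip (a point): tip of the red pointer under the window, 75 mm from the dial's axis, level with zero_mark. Load on the platform turns it clockwise (from above), one turn for 2 kg; it reads zero when zero_mark is under it. Knob, shaft and dial turn one to one; the pointer does not turn with them
- knob_mid (a point): black round tare knob, upright, 50 mm high, 80 g: grip cap 52 mm across, 24 mm high, above a 40 mm hub 26 mm high; point on its axis 25 mm up. D bore from below, 26 mm deep, 1.3 mm wider all round than the shaft, its flat under the white index line on top (the knob's +x). Home: this point is 25 mm above shaft_seat; unkeyed it sits 23 mm higher, on the shaft's end. Some 8 degrees of play when home
- beaker0_mid (a point): blue plastic beaker, open at the top, straight sides, 60 mm in diameter, 64 mm high, wall 3 mm, 90 to 160 g; point on its axis half-way up. Two to four of the four beakers are present
- beaker1_mid (a point): blue plastic beaker, open at the top, straight sides, 60 mm in diameter, 64 mm high, wall 3 mm, 90 to 160 g; point on its axis half-way up. Two to four of the four beakers are present
- beaker2_mid (a point): blue plastic beaker, open at the top, straight sides, 60 mm in diameter, 64 mm high, wall 3 mm, 90 to 160 g; point on its axis half-way up. Two to four of the four beakers are present
- beaker3_mid (a point): blue plastic beaker, open at the top, straight sides, 60 mm in diameter, 64 mm high, wall 3 mm, 90 to 160 g; point on its axis half-way up. Two to four of the four beakers are present
- spoon_mid (a point): bamboo spoon lying flat on the platform, 200 mm long along its own x; point in the handle 5 mm above the underside: the handle (14 mm wide, 10 mm thick) reaches from 100 mm behind (-x) to 40 mm ahead, the bowl (44 mm wide, 8 mm thick) to 100 mm ahead; its centre of mass is about 25 mm ahead (+x). 45 g
- plate_in (a point): white ceramic plate, loose, 196 mm in diameter, rim 20 mm above the bench; point at the centre of its inner floor, 5 mm above the bench
- pitcher: clear plastic pitcher, 170 mm high, 116 mm wide, behind; leave alone. Origin under its middle
- ladle: aluminium ladle lying on the bench, 300 mm long along its x; leave alone. Origin under its middle
- whisk: steel whisk lying on the bench, 265 mm long along its x, 44 mm high; leave alone. Origin under its middle
- ramekin: white ramekin, 90 mm wide, 45 mm high; leave alone
Things that resemble listed ones, but are neither listed nor needed, are in the scene too. Leave any green look-alike of the part that bears beaker3_mid alone.

How it is judged:
On the way:
1. the spoon is on the plate, the knob is fully home on the shaft and every beaker stands on the platform (horizontal distance between spoon_mid and plate_in below 0.06 m and height (world z) of spoon_mid between 0.008 and 0.05 m and z of knob_mid in the frame of shaft_seat below 0.028 m and horizontal distance between knob_mid and shaft_seat below 0.004 m and angle between each of knob_mid, beaker0_mid, beaker1_mid, beaker2_mid, beaker3_mid's own z axis and vertical below 0.12 rad and x of beaker0_mid in the frame of platform_top between -0.088 and 0.088 m and y of beaker0_mid in the frame of platform_top between -0.088 and 0.088 m and z of beaker0_mid in the frame of platform_top between 0.026 and 0.04 m and x of beaker1_mid in the frame of platform_top between -0.088 and 0.088 m and y of beaker1_mid in the frame of platform_top between -0.088 and 0.088 m and z of beaker1_mid in the frame of platform_top between 0.026 and 0.04 m and x of beaker2_mid in the frame of platform_top between -0.088 and 0.088 m and y of beaker2_mid in the frame of platform_top between -0.088 and 0.088 m and z of beaker2_mid in the frame of platform_top between 0.026 and 0.04 m and x of beaker3_mid in the frame of platform_top between -0.088 and 0.088 m and y of beaker3_mid in the frame of platform_top between -0.088 and 0.088 m and z of beaker3_mid in the frame of platform_top between 0.026 and 0.04 m), for 0.2 s.
At the end, for the whole second after the job is handed in: spoon_mid is within 60 mm of the plate's centre, on the plate; the knob is home (within 3 mm of its seat); every beaker stands upright on the platform, its axis at least 12 mm inside the edges; zero mark within 6 mm of the pointer tip (half a graduation); all released and at rest (all of step 1 and distance between pointer_tip and zero_mark below 0.006 m and linear speed of each of beaker0, beaker1, beaker2, beaker3, knob, spoon below 0.02 m/s); the robot touches nothing.
It fails at once if a bystander or the plate is pushed aside or knocked over (distance of any of pitcher, ladle, whisk, ramekin from where it was at the start of the episode above 0.04 m or distance of plate_in from where it was at the start of the episode above 0.05 m).
Of beaker0, beaker1, beaker2, beaker3 only 2 to 4 are there at a start; the rules pass over those that are not, and their reading is None.
At some moment in a run one of beaker0, beaker1, beaker2, beaker3 may be knocked a few centimetres aside while the robot is not near it.
It also fails if it takes over 210 s, if anything falls off the work surface, if the arm or the gripper's body presses on something with over 40 N, if the wrist force passes 120 N, or if a joint passes its speed limit or range.

### The arm

A 6-joint arm with a two-finger parallel gripper is mounted at the origin on the work surface. World frame = base frame: x ahead of the robot, y to its left, z up, the work surface at z = 0. Lengths are in m, angles in rad, forces in N, time in s.
With the tool pointing down it reaches from about 0.275 to 0.85 m from the base axis. Payload 19 kg.
Tool frame: the origin (TCP) lies between the finger pads; the fingertips stand 14 mm ahead of it and the grasp point (between the pads) lies 5 mm behind it; z points along the fingers, y is the line along which they close (so a half turn about z gives the same grasp; the last joint's range is limited). The gripper opens to 85 mm and grips with 20 to 120 N. Pads are 22 mm wide; open, the fingers measure 114 mm over their backs; the gripper's body (76 mm by 85 mm) begins 54 mm behind the grasp point. The pads swing forward as they close: fully open they stand 13 mm farther back than shut.
Start: joints at [-1.419, 0.15, 1.437, -0, 1.554, -0.134], TCP at [0.162, -0.552, 0.245] pointing down, gripper open.
Joint ranges: [-2.8, 2.8], [-0.68, 2.1], [0.12, 2.68], [-1.39, 4.53], [0.16, 2.79], [-2.81, 2.81]. Speed limits (rad/s): [1.89, 1.89, 2.22, 3.01, 3.01, 3.01].

### API

Orientations are given as a 3x3 rotation matrix whose columns are the frame's x, y, z axes.
In Python, from workcell import * gives the robot as it stands.
- The arm moves only by the tool servo_tool, never from a script. Its argument "deltas" is text: rows parted by semicolons, each of 5 numbers parted by spaces: the opening, from -1 (shut) to 1 (fully open), so that 0 is half open, then the shift along the tool's x, y, z in mm, then the turn about the tool's z in rad. In form: claw tx ty tz spin; .... A call has 1 to 10 rows; each row is the pose to reach, as a shift and turn from the pose commanded when the call began, along the tool's axes at that moment; what a row does not reach only later rows make up. A row lasts 1/8 s, in which the tool goes at most 62.5 mm and 10.7 degrees, less where a joint would pass 70% of its speed; a pose out of reach is approached as far as the arm can. A call with a gripper value outside its range is refused whole. The fingers move at their own pace and stop on an object; the grip force is fixed at half the most. Time passes only in rows, so rows that repeat a pose let the fingers close. It gives the time, the measured TCP pose, the force, the opening and the grip force at its end, in the units of the state.
- get_obs(): the state, without advancing time (a new reading comes with each control period).
- capture(name): name is "side" or "top" or "wrist"; returns a dict with "color" (420x560x3 uint8, red, green, blue), "vfov" (degrees; the focal length in pixels is half the picture's height over the tangent of half this angle, whatever the lens; pixels are square), "cx", "cy" (the principal point, pixels), "k1" (the pictures are not rectified: a ray, as slopes to the right and down, at radius r is drawn at 1 + k1 r^2 times it, then the intrinsics apply), "position" and "rotation" of the camera in the world; the wrist camera has in their place "T_tool_cam" (4x4, takes a point from camera to tool coordinates, whose origin is the TCP and whose axes are the flange's). Camera axes: x right, y down, z forward; pixel columns grow to the right and rows downward; lengths in m; the calibration is good to about 2 mm. A picture is of the moment at which its call begins: read the wrist's pose just before it. There is no depth.
- finish_job(): hands the job in; it is judged then, once.
Trained networks look in a picture, given as the dict that the camera call returned (one of the last four; its "shot" number tells which), for a name from the list of things; names that differ only in an ending like _2 or _b are one class to them, and where a whole thing is asked for, a point or a joint stands for the part that bears it (a point fixed in the world has none). Each returns a list of dicts, best first, with "conf" (0 to 1); they miss things now and then, are a little off and sometimes report something else, mostly with a low value. They report only what shows in the picture. A call takes as long as a camera call. They do not tell look-alikes from the thing itself.
- boxes_of(picture, target): "extent" ([centre column, centre row, width, height] as shares, 0 to 1, of the picture: columns of its width, rows of its height, round what is visible of it).
- landmark_of(picture, target): "location" ([column, row] as shares, 0 to 1, of the picture: columns of its width, rows of its height: a listed point, or the origin of a listed thing).
The state is a dict: "clock": time; "joints": joint angles; "qd": joint speeds; "joint_efforts": joint torques, N m; "eef_pos": TCP position; "tool_rot": TCP orientation; "wrist_force": force on the tool from outside, world axes, zero at the start; "ft_torque": the same for the moment, N m; "finger_gap": opening from 0.0 (shut) to 1.0 (fully open); "grasp_force": force on a finger pad.
Only numpy, scipy, OpenCV 4.12 (cv2) and the standard library are available. Lean on these libraries where they do the work, as an engineer would, in place of code of your own. Each camera call takes 0.05 s, during which the arm holds its last target. There are 200 camera calls.

## Working session

There is one attempt and no reset: what is moved stays moved. The work goes in short steps, Python scripts to look and compute and a tool call to move; the robot and the scene stay as the last step left them, time stands still between calls to the robot, and variables do not carry over. Pictures are saved under pics/ and viewed, at most 14 in all, crops included, and the job is handed in when it is done.

Besides the shell and the picture viewer there is one more tool, called by a JSON object that holds its "op" and its "data". servo_tool: Moves the arm, as the interface text tells. Its arguments: {"type":"object","properties":{"deltas":{"type":"string"}},"required":["deltas"]}

```bash
mkdir -p pics; cat > h.py <<'E'
import numpy as np, cv2
from workcell import *
def save(p,n): cv2.imwrite('pics/'+n+'.png',cv2.cvtColor(p,cv2.COLOR_RGB2BGR))
def campose(c,o=None):
    if 'position' in c: return np.array(c['position']),np.array(c['rotation'])
    T=np.array(c['T_tool_cam']);R=np.array(o['tool_rot'])
    return np.array(o['eef_pos'])+R@T[:3,3],R@T[:3,:3]
def snap(n):
    o=get_obs();c=capture(n);c['P'],c['R']=campose(c,o);return c
def f(c): return c['color'].shape[0]/2/np.tan(np.radians(c['vfov'])/2)
def at(c,px,z):
    """pixel -> world at height z"""
    s=np.array([(px[0]-c['cx'])/f(c),(px[1]-c['cy'])/f(c)]);u=s.copy()
    for _ in range(20): u=s/(1+c['k1']*(u@u))
    d=c['R']@np.array([u[0],u[1],1]);return c['P']+d*(z-c['P'][2])/d[2]
def px(c,p):
    q=c['R'].T@(np.array(p)-c['P']);u=q[:2]/q[2];u=u*(1+c['k1']*(u@u));return u*f(c)+[c['cx'],c['cy']]
def lm(c,t,z,n=4):
    for d in landmark_of(c,t)[:n]:
        p=np.array(d['location'])*[560,420];print(t,'%.2f'%d['conf'],p.round(1),at(c,p,z)[:2].round(4))
E
python3 - <<'E'
from h import *
o=get_obs();print({k:np.round(v,3) for k,v in o.items()})
for n in ['top','side']:
    c=snap(n);save(c['color'],n+'0');print(n,c['P'],c['R'].round(2).tolist(),c['vfov'],c['cx'],c['cy'],c['k1'])
    for t,z in [('platform_top',.078),('shaft_seat',.07),('zero_mark',.064),('pointer_tip',.064),('knob_mid',.025),('beaker0_mid',.032),('spoon_mid',.083),('plate_in',.005),('scale',0),('pitcher',0),('ladle',0),('whisk',0),('ramekin',0)]: lm(c,t,z,6 if 'beaker' in t else 2)
E
```

```text
{'clock': np.float64(0.0), 'joints': array([-1.419,  0.151,  1.438,  0.   ,  1.554, -0.134]), 'qd': array([-0.   , -0.   ,  0.001, -0.   ,  0.001, -0.   ]), 'joint_efforts': array([-0.0000e+00, -7.1306e+01, -5.7087e+01, -0.0000e+00,  9.0000e-03,
       -0.0000e+00]), 'eef_pos': array([ 0.162, -0.551,  0.245]), 'tool_rot': array([[ 0.959,  0.282, -0.   ],
       [ 0.282, -0.959,  0.001],
       [ 0.   , -0.001, -1.   ]]), 'wrist_force': array([0.527, 0.484, 0.627]), 'ft_torque': array([-0.006,  0.036, -0.004]), 'grasp_force': np.float64(0.0), 'finger_gap': np.float64(0.996)}
top [ 0.26884988 -0.02178632  1.52908885] [[-0.07, -0.98, 0.2], [-1.0, 0.07, -0.02], [0.0, -0.2, -0.98]] 44.52048853899312 277.1483475066564 203.87267199266944 -0.1971400268658931
platform_top 0.79 [203.5 206. ] [0.5733 0.1655]
shaft_seat 0.57 [275.6 203.5] [ 0.5675 -0.0433]
shaft_seat 0.33 [125.2 184.7] [0.6563 0.3993]
zero_mark 0.93 [259.2 180.8] [ 6.402e-01 -2.000e-04]
zero_mark 0.64 [275.3 200.2] [ 0.5785 -0.0432]
knob_mid 0.75 [338.6 211.8] [ 0.538  -0.2302]
beaker0_mid 0.58 [332.7 167.3] [ 0.6748 -0.2246]
sp
[... 548 characters left out ...]
 [254.6 201.2] [ 0.5673 -0.0362]
zero_mark 0.74 [230.5 198.5] [ 0.6332 -0.009 ]
pointer_tip 0.48 [233.6 189. ] [ 0.6546 -0.0474]
knob_mid 0.72 [302.9 183.7] [ 0.5377 -0.2351]
beaker0_mid 0.84 [269.  167.1] [ 0.6662 -0.2319]
spoon_mid 0.66 [209.3 239.7] [0.552  0.1668]
spoon_mid 0.61 [205.6 239. ] [0.5613 0.1707]
plate_in 0.94 [162.2 349.6] [0.4525 0.4427]
plate_in 0.32 [229.6 200. ] [ 0.6796 -0.055 ]
scale 0.78 [228.7 236.2] [0.5817 0.0624]
scale 0.24 [106.6 298.2] [0.6745 0.4228]
pitcher 0.75 [105.4 294.7] [0.6859 0.4175]
ladle 0.58 [339.8 149.4] [ 0.565  -0.5003]
whisk 0.94 [209.9 193.4] [ 0.7523 -0.0462]
whisk 0.65 [335.2 193.9] [ 0.4477 -0.2818]
ramekin 0.86 [141.2 229.6] [0.7959 0.1966]
```

View pics/top0.png

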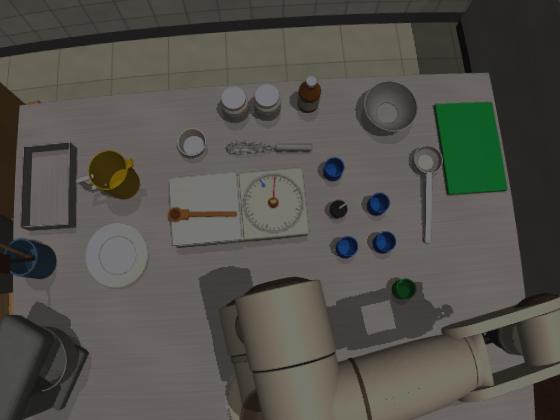

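View pics/side0.png

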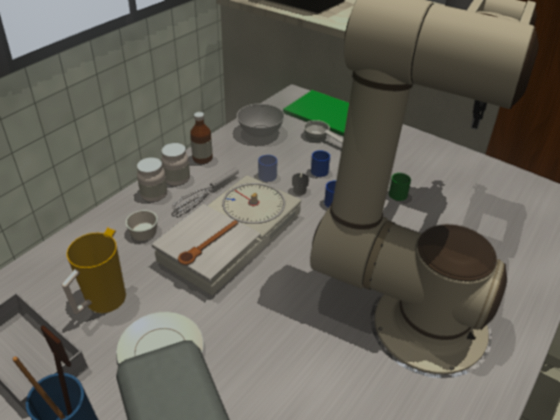

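Top view: blue beakers at (333,169), (378,204), (347,247), (385,242); green look-alike (403,289) to leave; knob (339,209); spoon with bowl (178,214) and handle end (237,214); dial axis (274,203), blue mark (263,183), pointer (275,180); plate (117,255). Blue utensil pot (30,258) is not a beaker.

```bash
python3 - <<'E'
from h import *
c=snap('top');im=c['color'];save(cv2.resize(im[130:280,160:420],None,fx=3,fy=3,interpolation=cv2.INTER_CUBIC),'crop1')
hsv=cv2.cvtColor(im,cv2.COLOR_RGB2HSV)
def comps(lo,hi,z,amin=60):
    m=cv2.inRange(hsv,lo,hi);m=cv2.morphologyEx(m,cv2.MORPH_CLOSE,np.ones((3,3)))
    n,l,s,ce=cv2.connectedComponentsWithStats(m)
    for i in range(1,n):
        if s[i,4]>amin:
            b=s[i];m_=(b[0]+b[2]/2-.5,b[1]+b[3]/2-.5);print(b,ce[i].round(1),at(c,m_,z)[:2].round(4),at(c,ce[i],z)[:2].round(4))
comps((100,90,30),(130,255,255),.04)
print('orange');comps((5,100,60),(18,255,255),.085)
print('red');comps((0,120,60),(4,255,255),.064,5)
# handle endpoints
for p in [(170,214),(237,214)]: print(at(c,p,.083))
E
```

```text
[323 157  21  24 380] [333.1 168.6] [ 0.6688 -0.2241] [ 0.6685 -0.2243]
[367 193  23  23 392] [377.7 203.8] [ 0.5504 -0.3487] [ 0.5509 -0.348 ]
[373 231  23  22 395] [384.  241.8] [ 0.4368 -0.3544] [ 0.4358 -0.3542]
[336 236  22  22 377] [346.5 246.6] [ 0.4306 -0.2417] [ 0.4302 -0.2415]
[   8  239   48   40 1191] [ 33.7 259.8] [0.4558 0.712 ] [0.4516 0.7047]
[  4 250  20   9  74] [ 12.3 254.7] [0.4726 0.7743] [0.4706 0.7786]
orange
[168 207  68  15 380] [195.9 213.9] [0.5489 0.1714] [0.5503 0.1876]
[  0 292  13  29 259] [  6.3 304.4] [0.312  0.7765] [0.3167 0.7754]
red
[274 177   1  10  10] [274.  181.5] [ 0.635  -0.0434] [ 0.635  -0.0434]
[273 190   2   8   9] [273.1 193.9] [ 0.599  -0.0394] [ 0.5979 -0.0382]
[268 201   7   7  12] [270.1 204.9] [ 0.5682 -0.0299] [ 0.5657 -0.0271]
[276 200   2   7   8] [276.8 203.2] [ 0.57   -0.0461] [ 0.5692 -0.0468]
[0.55566154 0.26340747 0.083     ]
[0.54204096 0.06950398 0.083     ]
```

View pics/crop1.png

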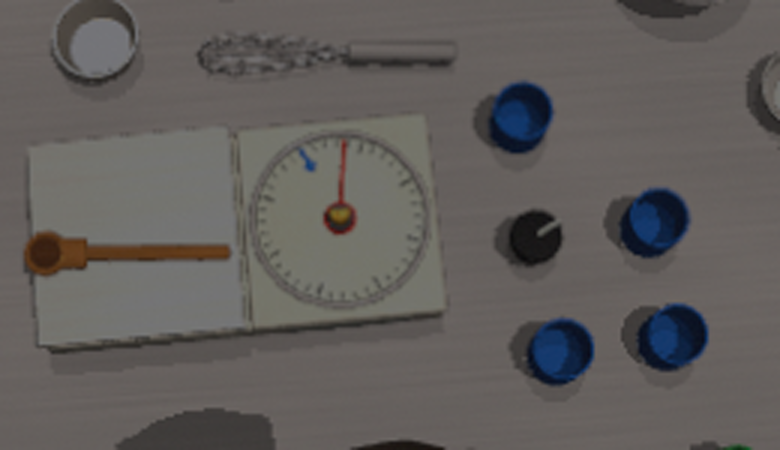

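Four blue beakers confirmed, at (333,169), (378,204), (384,242) and (347,247), well apart from the green one. First I move above the knob for a close look.

{"op": "servo_tool", "data": {"deltas": "1 450 -200 0 0; 1 450 -200 0 0; 1 450 -200 0 0; 1 450 -200 0 0; 1 450 -200 0 0; 1 450 -200 0 0; 1 450 -200 0 0; 1 450 -200 0 0; 1 450 -200 0 0; 1 450 -200 0 0"}}

```text
clock: 2.7
eef_pos: [0.5373, -0.233, 0.2451]
tool_rot: [[0.959, 0.282, -0.0], [0.282, -0.959, 0.0], [-0.0, -0.0, -1.0]]
wrist_force: [-0.5, -0.3, -0.2]
finger_gap: 1.0
grasp_force: 0.0
```

```bash
python3 - <<'E'
from h import *
c=snap('wrist');save(c['color'],'w1');print(np.array(c['T_tool_cam']).round(3).tolist(),c['vfov'],c['k1'],c['P'])
lm(c,'knob_mid',.025);lm(c,'beaker0_mid',.032)
E
```

```text
[[-0.001, -0.953, -0.304, 0.077], [1.0, -0.001, -0.0, 0.0], [-0.0, -0.304, 0.953, -0.128], [0.0, 0.0, 0.0, 1.0]] 68.1171453840238 -0.051783417372856334 [ 0.61131744 -0.21140719  0.37327247]
knob_mid 0.71 [277.8 174.4] [ 0.5452 -0.2293]
beaker0_mid 0.80 [305.5  58.3] [ 0.6686 -0.2223]
```

View pics/w1.png

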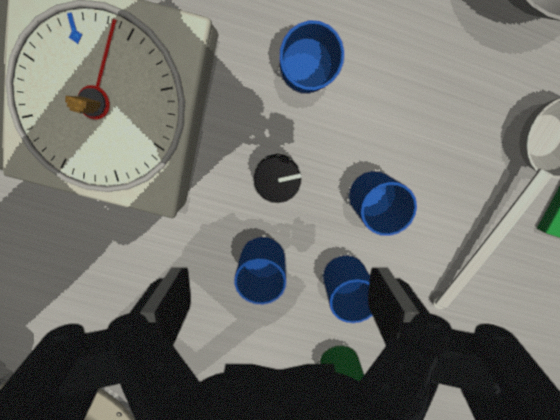

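Knob at (277,177) with its index line pointing right toward (300,176); shaft at (93,102) with zero mark (76,36) and pointer tip (114,20). Now above the dial.

{"op": "servo_tool", "data": {"deltas": "1 82 -175 40 0; 1 82 -175 40 0; 1 82 -175 40 0; 1 82 -175 40 0; 1 82 -175 40 0; 1 82 -175 40 0"}}

```text
clock: 3.6
eef_pos: [0.5668, -0.0434, 0.2057]
tool_rot: [[0.96, 0.28, 0.001], [0.28, -0.96, -0.0], [0.0, 0.0, -1.0]]
wrist_force: [-1.0, -0.3, -0.1]
finger_gap: 1.001
grasp_force: 0.0
```

```bash
python3 - <<'E'
from h import *
c=snap('wrist');save(c['color'],'w2');
import pickle;pickle.dump(c,open('w2.pkl','wb'));print(c['P'],get_obs()['eef_pos'])
lm(c,'shaft_seat',.07);lm(c,'zero_mark',.064);lm(c,'pointer_tip',.064)
u=px(c,(.5665,-.042,.09)).astype(int);print(u)
im=cv2.resize(c['color'][max(u[1]-110,0):u[1]+110,max(u[0]-130,0):u[0]+130],None,fx=3,fy=3,interpolation=cv2.INTER_CUBIC)[:600,:800]
save(cv2.convertScaleAbs(im,alpha=1.5),'w2c')
E
```

```text
[ 0.64073042 -0.02197631  0.33394372] [ 0.56674976 -0.04343643  0.20568751]
shaft_seat 0.76 [271.2 189.8] [ 0.5762 -0.0338]
zero_mark 0.86 [260.9 106.9] [ 0.6404 -0.0065]
pointer_tip 0.59 [307.2 113.2] [ 0.6463 -0.0449]
[277 209]
```

View pics/w2c.png

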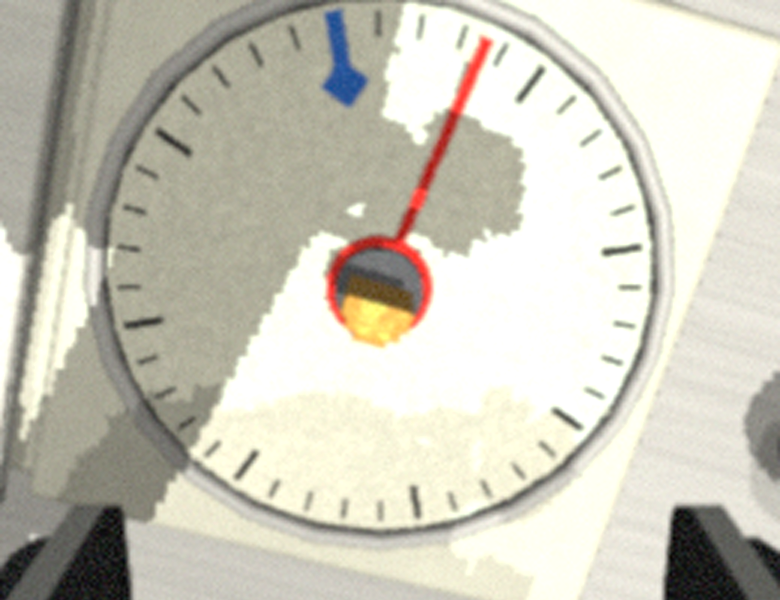

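The crop shows the flat of the D-shaft facing up-image, slightly to the right: top-face edge (343,297)-(412,308), flat's lower edge about (347,275)-(414,290). Mark outer end is at (334,12), pointer tip at (487,38).

```bash
python3 - <<'E'
from h import *
import pickle;c=pickle.load(open('w2.pkl','rb'))
g=lambda p,z:at(c,(p[0]/3+147-.33,p[1]/3+99-.33),z)[:2]
ang=lambda v:np.degrees(np.arctan2(v[1],v[0])).round(1)
# dial ring ellipse: outer ring points of tick circle z=.064
pts=np.array([(108,285),(655,290),(380,515),(240,460),(530,85),(300,38),(620,150),(175,140),(565,420),(145,395)],float)
w=np.array([g(p,.064) for p in pts])
A=np.c_[2*w,np.ones(len(w))];s=np.linalg.lstsq(A,(w**2).sum(1),rcond=None)[0];print('circle',s[:2],np.sqrt(s[2]+s[:2]@s[:2]))
C=s[:2]
print('redring',g((380,289),.066))
for n,p,z in [('z0',(334,12),.064),('z1',(345,88),.064),('ptr',(487,38),.064)]: v=g(p,z)-C;print(n,g(p,z),np.linalg.norm(v),ang(v))
a,b=g((343,297),.093),g((412,308),.093);d=b-a;n=np.array([-d[1],d[0]]);print('flat',a,b,np.linalg.norm(d),ang(n),ang(-n),'dist',abs((C-a)@n/np.linalg.norm(n)))
a,b=g((347,275),.07),g((414,290),.07);d=b-a;n=np.array([-d[1],d[0]]);print('flatbase',np.linalg.norm(d),ang(n),abs((C-a)@n/np.linalg.norm(n)))
print('bottom of top face',g((378,346),.093),np.linalg.norm(g((378,346),.093)-C))
# knob from w1: index line
from types import SimpleNamespace
im=cv2.cvtColor(cv2.imread('pics/w1.png'),cv2.COLOR_BGR2RGB)
k=dict(c);k['color']=im
R=np.array([[.959,.282,0],[.282,-.959,0],[0,0,-1.]]);T=np.array(c['T_tool_cam'])
k['P']=np.array([.5373,-.233,.2451])+R@T[:3,3];k['R']=R@T[:3,:3]
sub=im[150:210,245:310].astype(int);m=(sub.sum(2)<110).astype(np.uint8)
n_,l,st,ce=cv2.connectedComponentsWithStats(m);i=1+np.argmax(st[1:,4]);print('knob blob',st[i],ce[i])
wl=(sub.sum(2)>380)&(np.hypot(*(np.indices(m.shape)-np.array([27,32])[:,None,None]))<20)
ys,xs=np.nonzero(wl);print('white',len(xs),xs.min()+245,xs.max()+245)
W=np.array([at(k,(x+245,y+150),.05)[:2] for x,y in zip(xs,ys)]);mu=W.mean(0);vt=np.linalg.svd(W-mu)[2][0];print(mu,ang(vt))
cnt=max(cv2.findContours(m,0,1)[0],key=len);(e,r)=cv2.minEnclosingCircle(cnt);print(e[0]+245,e[1]+150,r,at(k,(277.5,177),.05)[:2])
E
```

```text
circle [ 0.57090181 -0.03718418] 0.07680073661759464
redring [ 0.57114406 -0.03707802]
z0 [ 0.64294762 -0.00335822] 0.07959142425165724 25.2
z1 [ 0.62409718 -0.0116818 ] 0.05899253132629623 25.6
ptr [ 0.64818221 -0.04590885] 0.07777133188256541 -6.4
flat [ 0.57325646 -0.02664507] [ 0.57548411 -0.04526585] 0.018753562165768827 6.8 -173.2 dist 0.0035898720681242684
flatbase 0.02006163136851041 3.2 0.003245463422852176
bottom of top face [ 0.56257575 -0.03943452] 0.008624802962264658
knob blob [ 10   4  42  48 405] [24.21728395 25.4617284 ]
white 75 278 296
[ 0.54928255 -0.23880965] 119.2
277.2287139892578 177.5173168182373 23.54949188232422 [ 0.54731351 -0.22852981]
```

{"op": "servo_tool", "data": {"deltas": "1 -72 173 0 -1.571; 1 -72 173 0 -1.571; 1 -72 173 0 -1.571; 1 -72 173 0 -1.571; 1 -72 173 0 -1.571; 1 -72 173 0 -1.571; 1 -72 173 0 -1.571; 1 -72 173 0 -1.571; 1 -72 173 0 -1.571; 1 -72 173 0 -1.571"}}

```text
clock: 5.05
eef_pos: [0.5463, -0.2286, 0.2054]
tool_rot: [[-0.281, 0.96, 0.0], [0.96, 0.281, 0.0], [0.0, 0.0, -1.0]]
wrist_force: [-0.2, 0.6, 0.3]
finger_gap: 0.999
grasp_force: 0.0
```

{"op": "servo_tool", "data": {"deltas": "1 0 0 60 0; 1 0 0 120 0; 1 0 0 150 0; 1 0 0 170 0; 1 0 0 170 0; -1 0 0 170 0; -1 0 0 170 0; -1 0 0 170 0; -1 0 0 170 0; -1 0 0 170 0"}}

```text
clock: 6.3
eef_pos: [0.547, -0.2285, 0.0369]
tool_rot: [[-0.282, 0.96, 0.002], [0.96, 0.282, -0.001], [-0.001, 0.001, -1.0]]
wrist_force: [-3.2, 0.4, 9.3]
finger_gap: 0.588
grasp_force: 62.0
```

{"op": "servo_tool", "data": {"deltas": "1 0 0 0 0; 1 0 0 0 0; 1 0 0 0 0; 1 0 0 0 0.17; 1 0 0 0 0.35; 1 0 0 0 0.53; 1 0 0 0 0.71; 1 0 0 0 0.89; 1 0 0 0 1.07; 1 0 0 0 1.25"}}

```text
clock: 7.55
eef_pos: [0.5465, -0.2281, 0.0352]
tool_rot: [[0.825, 0.565, -0.0], [0.565, -0.825, 0.0], [0.0, -0.0, -1.0]]
wrist_force: [-0.3, -0.8, -0.6]
finger_gap: 0.998
grasp_force: 0.0
```

{"op": "servo_tool", "data": {"deltas": "1 0 0 0 0.16; 1 0 0 0 0.32; 1 0 0 0 0.32; -1 0 0 0 0.32; -1 0 0 0 0.32; -1 0 0 0 0.32; -1 0 0 0 0.32; -1 0 0 0 0.32"}}

```text
clock: 8.55
eef_pos: [0.5466, -0.2282, 0.0357]
tool_rot: [[0.959, 0.284, 0.0], [0.284, -0.959, -0.0], [0.0, 0.0, -1.0]]
wrist_force: [-1.5, 0.5, 5.4]
finger_gap: 0.593
grasp_force: 62.4
```

{"op": "servo_tool", "data": {"deltas": "1 0 0 0 0; 1 0 0 0 0; 1 0 0 0 0; 1 0 0 -60 0; 1 0 0 -120 0; 1 0 0 -155 0; 1 0 0 -155 0; 1 0 0 -155 0"}}

```text
clock: 9.55
eef_pos: [0.5462, -0.228, 0.1894]
tool_rot: [[0.959, 0.283, -0.001], [0.283, -0.959, 0.001], [-0.001, -0.001, -1.0]]
wrist_force: [0.6, 0.1, 0.3]
finger_gap: 1.002
grasp_force: 0.0
```

```bash
python3 - <<'E'
from h import *
import pickle
o=get_obs();c=snap('wrist');pickle.dump(c,open('w3.pkl','wb'))
u=px(c,np.r_[o['eef_pos'][:2],.05]).round().astype(int);print(o['eef_pos'],u);lm(c,'knob_mid',.025)
x0,y0=u[0]-65,u[1]-50
save(cv2.convertScaleAbs(cv2.resize(c['color'][y0:y0+100,x0:x0+130],None,fx=6,fy=6,interpolation=cv2.INTER_CUBIC),alpha=1.5),'w3c');print(x0,y0)
E
```

```text
[ 0.54620545 -0.22801817  0.18942455] [279 201]
knob_mid 0.94 [276.8 194.1] [ 0.5458 -0.2259]
214 151
```

View pics/w3c.png

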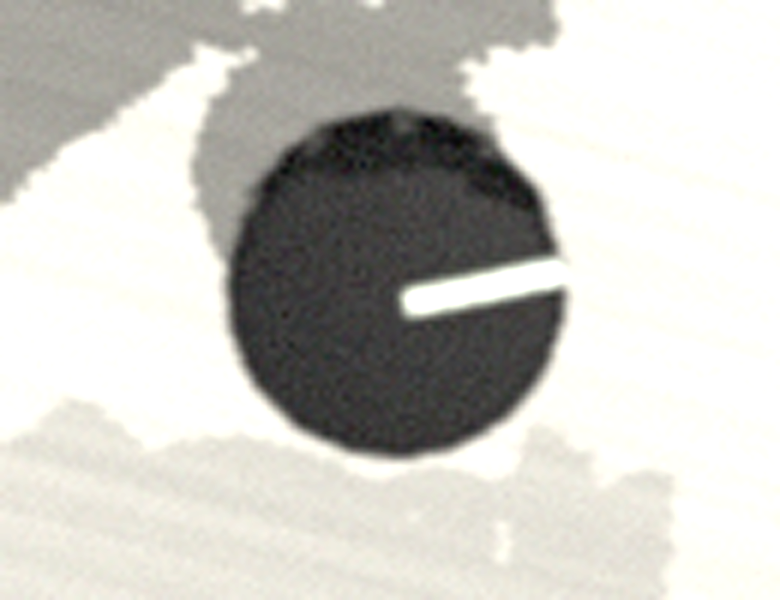

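The knob's top face is centred on the predicted axis point (crop (397,304) vs (393,303)), so the wrist calibration is good to about 0.6 mm. The index line points to −62°. Pick up and carry it to the shaft.

{"op": "servo_tool", "data": {"deltas": "1 0 0 60 0; 1 0 0 120 0; 1 0 0 154 0; 1 0 0 154 0; -1 0 0 154 0; -1 0 0 154 0; -1 0 0 154 0; -1 0 0 154 0; -1 0 0 154 0; -1 0 0 154 0"}}

```text
clock: 10.9
eef_pos: [0.5473, -0.2286, 0.0384]
tool_rot: [[0.959, 0.283, 0.003], [0.283, -0.959, -0.001], [0.002, 0.002, -1.0]]
wrist_force: [-2.2, 0.8, 9.9]
finger_gap: 0.591
grasp_force: 61.5
```

{"op": "servo_tool", "data": {"deltas": "-1 0 0 -60 0; -1 0 0 -120 0; -1 0 0 -150 0; -1 78 -176.5 -150 -0.3; -1 78 -176.5 -150 -0.6; -1 78 -176.5 -150 -0.8; -1 78 -176.5 -150 -1; -1 78 -176.5 -150 -1.178; -1 78 -176.5 -150 -1.178; -1 78 -176.5 -150 -1.178"}}

```text
clock: 12.15
eef_pos: [0.5715, -0.0367, 0.1876]
tool_rot: [[0.102, 0.995, 0.002], [0.995, -0.102, -0.0], [-0.0, 0.002, -1.0]]
wrist_force: [-0.0, -0.2, -1.5]
finger_gap: 0.587
grasp_force: 62.8
```

```bash
python3 - <<'E'
from h import *
o=get_obs();print(o['eef_pos'],o['tool_rot'][:,0],o['wrist_force'],o['joints'].round(2))
c=snap('wrist');
u=px(c,np.r_[.5709,-.0367,.08]).round().astype(int);print(u)
save(cv2.convertScaleAbs(c['color'][60:400],alpha=1.4),'w4')
E
```

```text
[ 0.57149278 -0.03672586  0.18756762] [ 1.01632248e-01  9.94822035e-01 -7.06274631e-05] [-0.00255207 -0.24625093 -1.4606103 ] [-0.2   0.17  1.53  0.    1.44 -0.1 ]
[279 213]
```

View pics/w4.png

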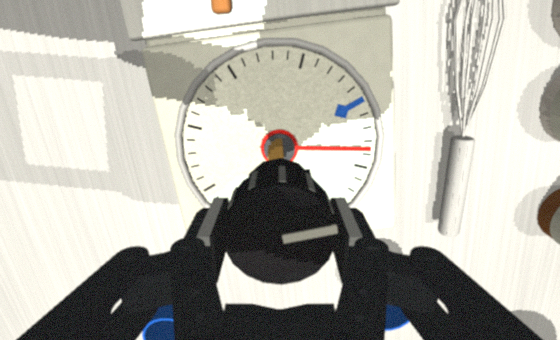

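{"op": "servo_tool", "data": {"deltas": "-1 0 0 40 0; -1 0 0 50 0; -1 0 0 52 0; -1 0 0 54 0; -1 0 0 56 0; -1 0 0 58 0; -1 0 0 58 0; -1 0 0 58 0"}}

```text
clock: 13.2
eef_pos: [0.5714, -0.0368, 0.1284]
tool_rot: [[0.106, 0.994, 0.0], [0.994, -0.106, 0.0], [0.0, 0.0, -1.0]]
wrist_force: [0.7, -0.0, 0.0]
finger_gap: 0.585
grasp_force: 62.8
```

{"op": "servo_tool", "data": {"deltas": "-1 0 0 1 0; -1 0 0 2 0; -1 0 0 3 0; -1 0 0 3 0; -1 0 0 3 0"}}

```text
clock: 13.82
eef_pos: [0.5714, -0.0368, 0.1253]
tool_rot: [[0.106, 0.994, 0.0], [0.994, -0.106, 0.0], [0.0, 0.0, -1.0]]
wrist_force: [1.7, 0.8, -0.9]
finger_gap: 0.588
grasp_force: 62.8
```

{"op": "servo_tool", "data": {"deltas": "-1 0 0 2 0; -1 0 0 4 0; -1 0 0 5 0; -1 0 0 5 0; -1 0 0 5 0"}}

```text
clock: 14.45
eef_pos: [0.5714, -0.0368, 0.1202]
tool_rot: [[0.106, 0.994, -0.0], [0.994, -0.106, 0.0], [0.0, -0.0, -1.0]]
wrist_force: [3.8, 0.7, -1.6]
finger_gap: 0.584
grasp_force: 62.8
```

It has dropped in, keyed, with a little side force in +x; continuing down.

{"op": "servo_tool", "data": {"deltas": "-1 0 0.5 3 0; -1 0 0.5 6 0; -1 0 0.5 9 0; -1 0 0.5 11 0; -1 0 0.5 11 0; -1 0 0.5 11 0"}}

```text
clock: 15.2
eef_pos: [0.5719, -0.0369, 0.1094]
tool_rot: [[0.106, 0.994, 0.0], [0.994, -0.106, 0.0], [0.0, 0.0, -1.0]]
wrist_force: [-0.5, 0.3, -1.5]
finger_gap: 0.59
grasp_force: 62.9
```

{"op": "servo_tool", "data": {"deltas": "-1 0 0 1 0; -1 0 0 2 0; -1 0 0 3 0; -1 0 0 3 0; -1 0 0 3 0"}}

```text
clock: 15.82
eef_pos: [0.5721, -0.037, 0.1082]
tool_rot: [[0.106, 0.994, 0.001], [0.994, -0.106, -0.0], [-0.0, 0.001, -1.0]]
wrist_force: [-9.7, 1.1, 23.6]
finger_gap: 0.592
grasp_force: 65.5
```

Seated: contact at TCP z 0.1082, which matches the home height. Release it and go look at the spoon.

{"op": "servo_tool", "data": {"deltas": "-1 0 0 -2.5 0; 1 0 0 -2.5 0; 1 0 0 -2.5 0; 1 0 0 -2.5 0; 1 0 0 -2.5 0; 1 0 0 -40 0; 1 0 0 -85 0; 1 0 0 -85 0"}}

```text
clock: 16.82
eef_pos: [0.5731, -0.0371, 0.1948]
tool_rot: [[0.106, 0.994, 0.005], [0.994, -0.106, -0.001], [-0.0, 0.005, -1.0]]
wrist_force: [-0.2, -0.6, -0.5]
finger_gap: 1.001
grasp_force: 0.0
```

{"op": "servo_tool", "data": {"deltas": "-0.5 208 -44 0 0; -0.5 208 -44 0 0; -0.5 208 -44 0 0; -0.5 208 -44 0 0; -0.5 208 -44 0 0; -0.5 208 -44 0 0"}}

```text
clock: 17.58
eef_pos: [0.5501, 0.174, 0.1908]
tool_rot: [[0.106, 0.994, -0.001], [0.994, -0.106, -0.0], [-0.0, -0.001, -1.0]]
wrist_force: [0.8, -0.1, 0.3]
finger_gap: 0.249
grasp_force: 0.0
```

```bash
python3 - <<'E'
from h import *
o=get_obs();c=snap('wrist');print(o['eef_pos'],o['finger_gap'])
lm(c,'spoon_mid',.083);im=c['color'];save(cv2.convertScaleAbs(im,alpha=1.3),'w5')
hsv=cv2.cvtColor(im,cv2.COLOR_RGB2HSV);m=cv2.inRange(hsv,(4,110,50),(20,255,255))
n,l,s,ce=cv2.connectedComponentsWithStats(m);i=1+np.argmax(s[1:,4]);print(s[i])
ys,xs=np.nonzero(l==i);W=np.array([at(c,(x,y),.087)[:2] for x,y in zip(xs,ys)])
o1=W[:,1].min(),W[:,1].max();print('y range',o1)
for a in np.arange(o1[0],o1[1],.015):
    s_=W[(W[:,1]>=a)&(W[:,1]<a+.015)];print(round(a+.0075,3),s_[:,0].mean().round(4),np.ptp(s_[:,0]).round(4))
t=snap('top')
for tt,z in [('plate_in',.005),('pitcher',0)]: lm(t,tt,z,1)
E
```

```text
[0.55005812 0.1740253  0.19075851] 0.24919458889628654
spoon_mid 0.67 [278.8 218.2] [0.5485 0.1696]
[ 245   86   58  237 5929]
y range (np.float64(0.0725612637184842), np.float64(0.26889670231036866))
0.08 0.5425 0.0121
0.095 0.5432 0.0119
0.11 0.5444 0.0125
0.125 0.5453 0.0126
0.14 0.5462 0.0126
0.155 0.5471 0.0128
0.17 0.5483 0.0131
0.185 0.5493 0.0126
0.2 0.5501 0.0129
0.215 0.5515 0.028
0.23 0.5522 0.0345
0.245 0.5534 0.0412
0.26 0.5532 0.039
0.275 0.5532 0.0127
pitcher 0.97 [124.4 187.5] [0.6662 0.4222]
```

{"op": "servo_tool", "data": {"deltas": "-0.5 16 -2 50 0; -0.5 16 -2 85 0; -0.5 16 -2 97 0; -0.5 16 -2 97 0; -0.5 16 -2 97 0; -1 16 -2 97 0; -1 16 -2 97 0; -1 16 -2 97 0; -1 16 -2 97 0"}}

```text
clock: 18.95
eef_pos: [0.55, 0.1908, 0.0946]
tool_rot: [[0.106, 0.994, 0.001], [0.994, -0.106, 0.0], [0.0, 0.001, -1.0]]
wrist_force: [2.7, 0.1, 2.0]
finger_gap: 0.131
grasp_force: 59.8
```

{"op": "servo_tool", "data": {"deltas": "-1 0 0 -40 0; -1 0 0 -90 0; -1 264 -121 -90 0; -1 264 -121 -90 0; -1 264 -121 -90 0; -1 264 -121 -90 0; -1 264 -121 -90 0; -1 264 -121 -90 0; -1 264 -121 -90 0; -1 264 -121 -90 0"}}

```text
clock: 20.2
eef_pos: [0.4579, 0.4652, 0.1844]
tool_rot: [[0.107, 0.994, -0.0], [0.994, -0.107, -0.0], [-0.0, -0.0, -1.0]]
wrist_force: [0.2, 0.2, -0.4]
finger_gap: 0.132
grasp_force: 59.5
```

```bash
python3 - <<'E'
from h import *
o=get_obs();c=snap('wrist');print(o['eef_pos'],o['finger_gap'])
lm(c,'plate_in',.005,2);lm(c,'spoon_mid',.17,1);save(cv2.convertScaleAbs(c['color'],alpha=1.3),'w6')
t=snap('top');lm(t,'plate_in',.005,1);print([b['extent'] for b in boxes_of(t,'plate_in')[:1]])
E
```

```text
[0.45787687 0.46515913 0.18436817] 0.13164122848719262
spoon_mid 0.95 [280.9 305.9] [0.4556 0.4433]
plate_in 0.86 [116.9 254.5] [0.4574 0.4474]
[[0.2104, 0.6087, 0.1123, 0.146]]
```

View pics/w6.png

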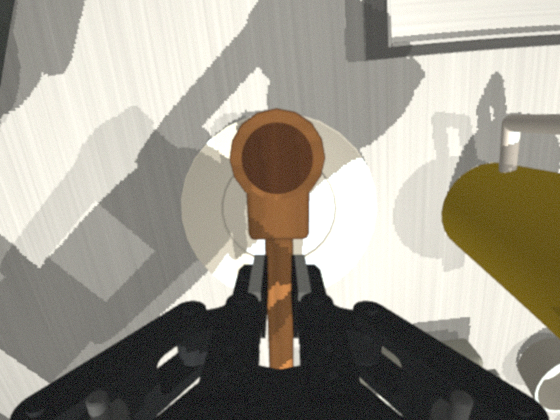

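The spoon is held flat and centred over the plate, which is centred near (279,206). Lower it and let go.

{"op": "servo_tool", "data": {"deltas": "-1 0 0 50 0; -1 0 0 100 0; -1 0 0 130 0; -1 0 0 140 0; -1 0 0 144 0; -1 0 0 146 0; -1 0 0 146 0"}}

```text
clock: 21.38
eef_pos: [0.4577, 0.4663, 0.0393]
tool_rot: [[0.106, 0.994, 0.001], [0.994, -0.106, 0.001], [0.001, 0.001, -1.0]]
wrist_force: [-0.1, -0.2, -0.5]
finger_gap: 0.136
grasp_force: 59.4
```

{"op": "servo_tool", "data": {"deltas": "-0.3 0 0 0 0; -0.3 0 0 0 0; -0.3 0 0 0 0; -0.3 0 0 0 0; -0.3 0 0 -20 0; -0.3 0 0 -60 0; -0.3 0 0 -122 0; -0.3 0 0 -162 0; -0.3 0 0 -162 0"}}

```text
clock: 22.5
eef_pos: [0.4583, 0.4668, 0.2058]
tool_rot: [[0.106, 0.994, 0.006], [0.994, -0.106, 0.005], [0.005, 0.005, -1.0]]
wrist_force: [0.7, 0.2, 0.1]
finger_gap: 0.351
grasp_force: 0.0
```

```bash
python3 - <<'E'
from h import *
o=get_obs();c=snap('wrist');print(o['eef_pos'],o['finger_gap'],o['tool_rot'][:,0])
lm(c,'spoon_mid',.025,1);lm(c,'plate_in',.005,1)
t=snap('top');lm(t,'spoon_mid',.025,2);lm(t,'plate_in',.005,1);lm(t,'platform_top',.078,1);lm(t,'knob_mid',.095,1)
im=t['color'];hsv=cv2.cvtColor(im,cv2.COLOR_RGB2HSV)
m=cv2.inRange(hsv,(100,90,30),(130,255,255));n,l,s,ce=cv2.connectedComponentsWithStats(m)
for b in s[1:]:
    if b[4]>150: print(b,at(t,(b[0]+b[2]/2-.5,b[1]+b[3]/2-.5),.04)[:2].round(4))
# platform corners from bright region via side edges
save(cv2.convertScaleAbs(cv2.resize(im[160:270,80:330],None,fx=3.2,fy=3.2,interpolation=cv2.INTER_CUBIC),alpha=1.6),'t2')
E
```

```text
[0.45826665 0.46682032 0.2057879 ] 0.3505322677474438 [0.10570508 0.99438437 0.00511499]
spoon_mid 0.92 [279.3 214.1] [0.4561 0.4424]
plate_in 0.82 [277.3 202.9] [0.4548 0.4491]
spoon_mid 0.55 [115.2 256.9] [0.4481 0.4468]
plate_in 0.93 [116.8 255.2] [0.4554 0.4478]
platform_top 0.74 [206.1 204.3] [0.5779 0.1578]
knob_mid 0.84 [275.5 202.1] [ 0.5664 -0.043 ]
[323 157  21  24 380] [ 0.6688 -0.2241]
[367 193  23  23 391] [ 0.5504 -0.3487]
[373 231  23  22 394] [ 0.4368 -0.3544]
[336 236  22  22 378] [ 0.4306 -0.2417]
[ 42 256  14  17 151] [0.4362 0.655 ]
```

View pics/t2.png

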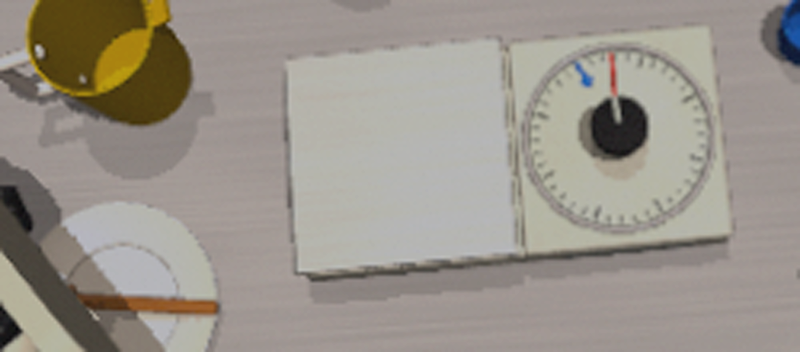

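Spoon rests on the plate (crop (75–217, 300)), knob home on the dial at (619,127), platform empty with corners (287,62), (502,40), (520,256), (297,272). Next I go above the first beaker and compute the slots.

{"op": "servo_tool", "data": {"deltas": "1 -662 280 0 0; 1 -662 280 0 0; 1 -662 280 0 0; 1 -662 280 0 0; 1 -662 280 0 0; 1 -662 280 0 0; 1 -662 280 0 0; 1 -662 280 0 0; 1 -662 280 0 0; 1 -662 280 0 0"}}

```text
clock: 24.15
eef_pos: [0.6388, -0.1342, 0.2]
tool_rot: [[0.106, 0.994, -0.0], [0.994, -0.106, 0.0], [0.0, -0.0, -1.0]]
wrist_force: [1.0, 1.6, -0.1]
finger_gap: 1.0
grasp_force: 0.0
```

```bash
cat >> h.py <<'E'
def td(o,p,z=None):
    """delta (mm) in tool axes to world xy p, z"""
    d=np.r_[np.array(p)[:2]-o['eef_pos'][:2],(z-o['eef_pos'][2]) if z is not None else 0]
    return (np.array(o['tool_rot']).T@d*1000).round(1)
def beakers(c,z=.064):
    """blue rims -> world"""
    hsv=cv2.cvtColor(c['color'],cv2.COLOR_RGB2HSV);m=cv2.inRange(hsv,(100,90,25),(130,255,255))
    n,l,s,ce=cv2.connectedComponentsWithStats(m)
    for b in s[1:]:
        if b[4]>150: print('blue',b,at(c,(b[0]+b[2]/2-.5,b[1]+b[3]/2-.5),.032)[:2].round(4))
E
python3 - <<'E'
from h import *
o=get_obs();c=snap('wrist');print(o['eef_pos'],o['joints'].round(2))
lm(c,'beaker0_mid',.032);beakers(c)
t=snap('top')
w=np.array([at(t,(x/3.2+80,y/3.2+160),.078)[:2] for x,y in [(287,62),(502,40),(520,256),(297,272)]]);print(w.round(4),w.mean(0))
E
```

```text
[ 0.63881718 -0.13415619  0.20001051] [-0.33  0.33  1.31  0.    1.5  -0.22]
beaker0_mid 0.77 [315.  273.4] [ 0.667 -0.226]
blue [241  42  28  22 212] [ 0.6303 -0.0052]
blue [ 289  239   60   77 3628] [ 0.6705 -0.2307]
blue [  64  271   80   63 2936] [ 0.4269 -0.2382]
blue [ 201  337   51   45 1297] [ 0.5528 -0.3307]
blue [102 383  34  37 769] [ 0.4003 -0.3881]
[[0.6603 0.2624]
 [0.6664 0.0633]
 [0.4666 0.0585]
 [0.4657 0.2593]] [0.56474786 0.16086699]
```

{"op": "servo_tool", "data": {"deltas": "1 -87 39 0 0; 1 -87 39 20 0; 1 -87 39 80 0; 1 -87 39 130 0; 1 -87 39 160 0; 1 -87 39 160 0; -1 -87 39 160 0; -1 -87 39 160 0; -1 -87 39 160 0; -1 -87 39 160 0"}}

```text
clock: 25.55
eef_pos: [0.6692, -0.2228, 0.043]
tool_rot: [[0.106, 0.994, 0.003], [0.994, -0.106, -0.001], [-0.001, 0.003, -1.0]]
wrist_force: [0.3, 2.3, 7.1]
finger_gap: 0.682
grasp_force: 65.0
```

{"op": "servo_tool", "data": {"deltas": "-1 0 0 -60 0; -1 0 0 -120 0; -1 0 0 -160 0; -1 438 -94 -160 0; -1 438 -94 -160 0; -1 438 -94 -160 0; -1 438 -94 -160 0; -1 438 -94 -160 0; -1 438 -94 -160 0; -1 438 -94 -160 0"}}

```text
clock: 26.8
eef_pos: [0.6218, 0.2145, 0.2023]
tool_rot: [[0.106, 0.994, 0.002], [0.994, -0.106, 0.001], [0.001, 0.002, -1.0]]
wrist_force: [-0.1, -0.2, -1.9]
finger_gap: 0.686
grasp_force: 65.4
```

{"op": "servo_tool", "data": {"deltas": "-1 4 0 40 0; -1 4 0 65 0; -1 4 0 75 0; -1 4 0 79 0; -1 4 0 79 0; -1 4 0 79 0"}}

```text
clock: 27.55
eef_pos: [0.623, 0.2162, 0.1224]
tool_rot: [[0.106, 0.994, 0.001], [0.994, -0.106, 0.0], [0.001, 0.001, -1.0]]
wrist_force: [-1.2, -0.2, -1.9]
finger_gap: 0.683
grasp_force: 65.4
```

{"op": "servo_tool", "data": {"deltas": "-1 0 0 1.5 0; -1 0 0 1.5 0; 0.8 0 0 1.5 0; 0.8 0 0 1.5 0; 0.8 0 0 1.5 0; 0.8 0 0 1.5 0; 1 0 0 -30 0; 1 0 0 -80 0; 1 0 0 -80 0"}}

```text
clock: 28.68
eef_pos: [0.6239, 0.2167, 0.2057]
tool_rot: [[0.106, 0.994, 0.006], [0.994, -0.106, 0.001], [0.002, 0.006, -1.0]]
wrist_force: [-0.7, -0.7, -0.9]
finger_gap: 0.999
grasp_force: 0.0
```

{"op": "servo_tool", "data": {"deltas": "1 -570 -12 0 0; 1 -570 -12 0 0; 1 -570 -12 0 0; 1 -570 -12 0 0; 1 -570 -12 0 0; 1 -570 -12 0 0; 1 -570 -12 0 0; 1 -570 -12 0 0; 1 -570 -12 0 0; 1 -570 -12 0 0"}}

```text
clock: 29.92
eef_pos: [0.549, -0.3528, 0.1998]
tool_rot: [[0.11, 0.994, -0.001], [0.994, -0.11, 0.001], [0.0, -0.001, -1.0]]
wrist_force: [0.4, 0.6, -0.2]
finger_gap: 0.998
grasp_force: 0.0
```

```bash
python3 - <<'E'
from h import *
o=get_obs();c=snap('wrist');print(o['eef_pos'],o['joints'].round(2))
lm(c,'beaker0_mid',.032);beakers(c)
t=snap('top');beakers(t);lm(t,'beaker0_mid',.109)
E
```

```text
[ 0.54899759 -0.35277873  0.19983146] [-0.69  0.33  1.31 -0.    1.5  -0.58]
blue [  49    0  103   82 6439] [ 0.4072 -0.1967]
blue [ 248  157   66   74 3758] [ 0.5495 -0.3525]
blue [ 123  174   80   75 4242] [ 0.4292 -0.3574]
blue [173 176  24  24 432] [0.644  0.2268]
blue [   8  239   48   40 1213] [0.4568 0.7159]
beaker0_mid 0.74 [183.8 188.5] [0.6219 0.2161]
beaker0_mid 0.62 [273.2 203.4] [ 0.5603 -0.0361]
```

{"op": "servo_tool", "data": {"deltas": "1 0 0 60 0; 1 0 0 120 0; 1 0 0 150 0; 1 0 0 160 0; 1 0 0 160 0; -1 0 0 160 0; -1 0 0 160 0; -1 0 0 160 0; -1 0 0 160 0"}}

```text
clock: 31.25
eef_pos: [0.5511, -0.3496, 0.0435]
tool_rot: [[0.106, 0.994, 0.002], [0.994, -0.106, -0.001], [-0.001, 0.002, -1.0]]
wrist_force: [-0.9, 3.4, 12.2]
finger_gap: 0.694
grasp_force: 64.3
```

{"op": "servo_tool", "data": {"deltas": "-1 0 0 -60 0; -1 0 0 -120 0; -1 0 0 -160 0; -1 562 -106 -160 0; -1 562 -106 -160 0; -1 562 -106 -160 0; -1 562 -106 -160 0; -1 562 -106 -160 0; -1 562 -106 -160 0; -1 562 -106 -160 0"}}

```text
clock: 32.5
eef_pos: [0.5148, 0.0888, 0.2025]
tool_rot: [[0.106, 0.994, 0.002], [0.994, -0.106, 0.0], [0.0, 0.002, -1.0]]
wrist_force: [0.5, 0.8, -0.5]
finger_gap: 0.693
grasp_force: 65.7
```

{"op": "servo_tool", "data": {"deltas": "-1 122 -23 0 0; -1 122 -23 0 0; -1 122 -23 0 0; -1 122 -23 40 0; -1 122 -23 65 0; -1 122 -23 76 0; -1 122 -23 80 0; -1 122 -23 80.5 0; -1 122 -23 80.5 0"}}

```text
clock: 33.62
eef_pos: [0.5056, 0.2106, 0.1217]
tool_rot: [[0.106, 0.994, 0.001], [0.994, -0.106, 0.0], [0.001, 0.001, -1.0]]
wrist_force: [-0.5, 0.4, -1.4]
finger_gap: 0.693
grasp_force: 65.7
```

{"op": "servo_tool", "data": {"deltas": "0.8 0 0 0 0; 0.8 0 0 0 0; 0.8 0 0 0 0; 0.8 0 0 0 0; 1 0 0 -30 0; 1 0 0 -80 0; 1 0 0 -80 0"}}

```text
clock: 34.5
eef_pos: [0.5065, 0.211, 0.2046]
tool_rot: [[0.106, 0.994, 0.006], [0.994, -0.106, 0.002], [0.002, 0.005, -1.0]]
wrist_force: [0.4, -0.1, -0.3]
finger_gap: 1.004
grasp_force: 0.0
```

{"op": "servo_tool", "data": {"deltas": "1 -456 -28 0 0; 1 -456 -28 0 0; 1 -456 -28 0 0; 1 -456 -28 0 0; 1 -456 -28 0 0; 1 -456 -28 0 0; 1 -456 -28 0 0; 1 -456 -28 0 0; 1 -456 -28 0 0; 1 -456 -28 0 0"}}

```text
clock: 35.75
eef_pos: [0.4294, -0.2388, 0.2005]
tool_rot: [[0.105, 0.994, -0.0], [0.994, -0.105, 0.001], [0.001, -0.0, -1.0]]
wrist_force: [-0.7, -0.0, 0.6]
finger_gap: 1.0
grasp_force: 0.0
```

```bash
python3 - <<'E'
from h import *
o=get_obs();c=snap('wrist');print(o['eef_pos'],o['tool_rot'][:,0])
lm(c,'beaker0_mid',.032);beakers(c)
t=snap('top');beakers(t);lm(t,'beaker0_mid',.109)
E
```

```text
[ 0.42936314 -0.2387736   0.20054537] [1.05033424e-01 9.94468501e-01 6.17427378e-04]
blue [ 221  124   67   71 3804] [ 0.4084 -0.2022]
blue [ 268  259   58   78 3580] [ 0.4353 -0.3586]
blue [173 176  24  24 433] [0.644  0.2268]
blue [175 217  24  23 430] [0.5201 0.2252]
blue [   8  239   48   40 1211] [0.4568 0.7159]
blue [323 243  21  22 315] [ 0.4139 -0.2012]
beaker0_mid 0.94 [181.9 189.2] [0.6202 0.2217]
beaker0_mid 0.48 [335.4 254.7] [ 0.4026 -0.1983]
```

The third beaker was knocked to about (0.410, −0.202). I aim at its new place.

{"op": "servo_tool", "data": {"deltas": "1 34 -24 0 0; 1 34 -24 60 0; 1 34 -24 120 0; 1 34 -24 150 0; 1 34 -24 160 0; 1 34 -24 160 0; -1 34 -24 160 0; -1 34 -24 160 0; -1 34 -24 160 0; -1 34 -24 160 0"}}

```text
clock: 37.2
eef_pos: [0.4096, -0.2039, 0.0426]
tool_rot: [[0.106, 0.994, 0.002], [0.994, -0.106, -0.001], [-0.001, 0.002, -1.0]]
wrist_force: [-3.1, 3.3, 16.5]
finger_gap: 0.692
grasp_force: 61.9
```

{"op": "servo_tool", "data": {"deltas": "-1 0 0 -60 0; -1 0 0 -120 0; -1 0 0 -160 0; -1 328 181 -160 0; -1 328 181 -160 0; -1 328 181 -160 0; -1 328 181 -160 0; -1 328 181 -160 0; -1 328 181 -160 0; -1 328 181 -160 0"}}

```text
clock: 38.45
eef_pos: [0.6248, 0.1069, 0.2005]
tool_rot: [[0.102, 0.995, -0.0], [0.995, -0.102, 0.001], [0.001, -0.0, -1.0]]
wrist_force: [-0.3, -0.1, -1.3]
finger_gap: 0.689
grasp_force: 65.6
```

{"op": "servo_tool", "data": {"deltas": "-1 0 0 40 0; -1 0 0 65 0; -1 0 0 76 0; -1 0 0 80 0; -1 0 0 81 0; -1 0 0 81 0"}}

```text
clock: 39.2
eef_pos: [0.6239, 0.1035, 0.1207]
tool_rot: [[0.106, 0.994, 0.001], [0.994, -0.106, 0.0], [0.0, 0.001, -1.0]]
wrist_force: [-0.4, -0.0, -1.0]
finger_gap: 0.688
grasp_force: 65.6
```

{"op": "servo_tool", "data": {"deltas": "0.8 0 0 0 0; 0.8 0 0 0 0; 0.8 0 0 0 0; 0.8 0 0 0 0; 1 0 0 -30 0; 1 0 0 -80 0; 1 0 0 -80 0"}}

```text
clock: 40.08
eef_pos: [0.6249, 0.1036, 0.204]
tool_rot: [[0.106, 0.994, 0.006], [0.994, -0.106, 0.0], [0.001, 0.006, -1.0]]
wrist_force: [0.1, 0.3, -0.1]
finger_gap: 1.002
grasp_force: 0.0
```

{"op": "servo_tool", "data": {"deltas": "1 -479 -139 0 0; 1 -479 -139 0 0; 1 -479 -139 0 0; 1 -479 -139 0 0; 1 -479 -139 0 0; 1 -479 -139 0 0; 1 -479 -139 0 0; 1 -479 -139 0 0; 1 -479 -139 0 0; 1 -479 -139 0 0"}}

```text
clock: 41.32
eef_pos: [0.4346, -0.3578, 0.1992]
tool_rot: [[0.106, 0.994, -0.0], [0.994, -0.106, 0.001], [0.001, -0.001, -1.0]]
wrist_force: [0.2, 0.8, -0.1]
finger_gap: 1.002
grasp_force: 0.0
```

```bash
python3 - <<'E'
from h import *
o=get_obs();c=snap('wrist');print(o['eef_pos'],o['tool_rot'][:,0])
lm(c,'beaker0_mid',.032);beakers(c)
t=snap('top');beakers(t)
E
```

```text
[ 0.4345579  -0.35781765  0.19918639] [1.06441491e-01 9.94318543e-01 9.18360366e-04]
blue [ 246  158   67   74 3789] [ 0.4336 -0.3582]
blue [210 173  22  24 419] [0.6453 0.1173]
blue [173 176  24  24 432] [0.644  0.2268]
blue [175 217  24  23 431] [0.5201 0.2252]
blue [375 231  22  21 284] [ 0.4388 -0.3609]
blue [   8  239   48   40 1215] [0.4568 0.7159]
```

{"op": "servo_tool", "data": {"deltas": "1 0 0 60 0; 1 0 0 120 0; 1 0 0 150 0; 1 0 0 159 0; 1 0 0 159 0; -1 0 0 159 0; -1 0 0 159 0; -1 0 0 159 0; -1 0 0 159 0"}}

```text
clock: 42.6
eef_pos: [0.4353, -0.3586, 0.0428]
tool_rot: [[0.106, 0.994, 0.002], [0.994, -0.106, -0.002], [-0.001, 0.002, -1.0]]
wrist_force: [-1.4, 4.8, 13.8]
finger_gap: 0.696
grasp_force: 62.9
```

{"op": "servo_tool", "data": {"deltas": "-1 0 0 -60 0; -1 0 0 -120 0; -1 0 0 -159 0; -1 464 25 -159 0; -1 464 25 -159 0; -1 464 25 -159 0; -1 464 25 -159 0; -1 464 25 -159 0; -1 464 25 -159 0; -1 464 25 -159 0"}}

```text
clock: 43.85
eef_pos: [0.5044, 0.0759, 0.201]
tool_rot: [[0.106, 0.994, 0.002], [0.994, -0.106, 0.0], [0.0, 0.002, -1.0]]
wrist_force: [2.1, -1.1, -0.8]
finger_gap: 0.693
grasp_force: 65.7
```

{"op": "servo_tool", "data": {"deltas": "-1 22 2 0 0; -1 22 2 0 0; -1 22 2 40 0; -1 22 2 65 0; -1 22 2 76 0; -1 22 2 80 0; -1 22 2 81 0; -1 22 2 81 0"}}

```text
clock: 44.85
eef_pos: [0.509, 0.0954, 0.1196]
tool_rot: [[0.106, 0.994, 0.001], [0.994, -0.106, 0.0], [0.0, 0.001, -1.0]]
wrist_force: [-0.6, 0.3, -2.3]
finger_gap: 0.691
grasp_force: 65.7
```

{"op": "servo_tool", "data": {"deltas": "0.8 0 0 0 0; 0.8 0 0 0 0; 0.8 0 0 0 0; 0.8 0 0 0 0; 1 0 0 -30 0; 1 0 0 -80 0; 1 0 0 -80 0; 1 -131 76 -80 0; 1 -131 76 -80 0; 1 -131 76 -80 0"}}

```text
clock: 46.1
eef_pos: [0.5709, -0.0455, 0.1978]
tool_rot: [[0.108, 0.994, -0.001], [0.994, -0.108, -0.0], [-0.0, -0.001, -1.0]]
wrist_force: [-0.0, 0.4, -0.0]
finger_gap: 0.995
grasp_force: 0.0
```

{"op": "servo_tool", "data": {"deltas": "1 0 0 0 0; 1 0 0 0 0; 1 0 0 0 0; 1 0 0 0 0"}}

```text
clock: 46.6
eef_pos: [0.5702, -0.0421, 0.199]
tool_rot: [[0.105, 0.994, 0.0], [0.994, -0.105, 0.0], [0.0, 0.0, -1.0]]
wrist_force: [-0.4, -0.1, -0.8]
finger_gap: 1.005
grasp_force: 0.0
```

```bash
python3 - <<'E'
from h import *
import pickle
o=get_obs();c=snap('wrist');pickle.dump((o,c),open('w7.pkl','wb'));print(o['eef_pos'],o['tool_rot'][:,0])
lm(c,'zero_mark',.064,2);lm(c,'pointer_tip',.064,2);lm(c,'knob_mid',.095,1)
print('to axis',td(o,(.5713,-.037)))
save(cv2.convertScaleAbs(c['color'],alpha=1.4),'w7')
t=snap('top');beakers(t)
E
```

```text
[ 0.5701935  -0.04211825  0.19896572] [1.04873141e-01 9.94485604e-01 8.93771122e-05]
zero_mark 0.86 [355.5 150.8] [ 0.6384 -0.0031]
pointer_tip 0.62 [288.5 272.6] [ 0.5712 -0.1115]
knob_mid 0.68 [281.3 210.2] [ 0.5715 -0.0388]
to axis [5.2 0.6 0. ]
blue [210 173  22  25 425] [0.6437 0.1174]
blue [173 176  24  24 432] [0.644  0.2268]
blue [215 213  13  23 195] [0.525  0.1218]
blue [175 217  24  23 431] [0.5201 0.2252]
blue [   8  239   48   40 1208] [0.4568 0.7159]
```

View pics/w7.png

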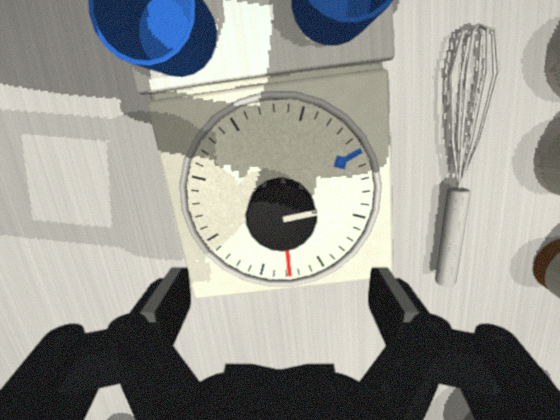

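Pointer tip at (289,276), i.e. −90°; zero mark at (361,151), about +26°; all four beakers on the platform. So the dial must go about 116° clockwise, plus play.

{"op": "servo_tool", "data": {"deltas": "1 5 0.6 40 0; 1 5 0.6 75 0; 1 5 0.6 88 0; 1 5 0.6 90 0; 1 5 0.6 90 0; -1 5 0.6 90 0; -1 5 0.6 90 0; -1 5 0.6 90 0; -1 5 0.6 90 0; -1 5 0.6 90 0"}}

```text
clock: 48.1
eef_pos: [0.5718, -0.038, 0.1098]
tool_rot: [[0.106, 0.994, 0.001], [0.994, -0.106, -0.0], [-0.0, 0.001, -1.0]]
wrist_force: [-2.3, -0.3, 8.2]
finger_gap: 0.586
grasp_force: 60.8
```

{"op": "servo_tool", "data": {"deltas": "-1 0 0 0 0.15; -1 0 0 0 0.3; -1 0 0 0 0.45; -1 0 0 0 0.6; -1 0 0 0 0.75; -1 0 0 0 0.9; -1 0 0 0 1.05; -1 0 0 0 1.05"}}

```text
clock: 49.1
eef_pos: [0.5719, -0.038, 0.1099]
tool_rot: [[0.916, 0.401, 0.002], [0.401, -0.916, -0.0], [0.001, 0.001, -1.0]]
wrist_force: [-1.4, 0.0, 7.2]
finger_gap: 0.589
grasp_force: 61.7
```

```bash
python3 - <<'E'
from h import *
o=get_obs();print(o['joints'].round(2),o['ft_torque'].round(2),o['wrist_force'].round(1))
c=snap('wrist');lm(c,'zero_mark',.064,2);lm(c,'pointer_tip',.064,2)
hsv=cv2.cvtColor(c['color'],cv2.COLOR_RGB2HSV);m=cv2.inRange(hsv,(100,120,40),(130,255,255))
n,l,s,ce=cv2.connectedComponentsWithStats(m)
for b,e in zip(s[1:],ce[1:]):
    p=at(c,e,.064)[:2];v=p-[.5713,-.037]
    if b[4]>15 and np.hypot(*v)<.09: print('blue',b,p,np.degrees(np.arctan2(v[1],v[0])))
E
```

```text
[-0.2   0.23  1.63 -0.    1.29  0.96] [-0.07  0.24 -0.02] [-1.4  0.   7.2]
zero_mark 0.95 [341.4 136.8] [ 0.6442 -0.0439]
pointer_tip 0.62 [387.6 285.9] [ 0.5728 -0.1141]
blue [320 127  32  42 471] [ 0.6359374  -0.04376976] -5.979037448058512
```

```bash
python3 - <<'E'
from h import *
c=snap('wrist');save(cv2.convertScaleAbs(cv2.resize(c['color'][80:330,130:450],None,fx=2.4,fy=2.4),alpha=1.5),'w8')
for z in (.05,.064): lm(c,'zero_mark',z,1)
E
```

```text
zero_mark 0.63 [345.5 135.9] [ 0.6459 -0.0488]
zero_mark 0.63 [345.5 135.9] [ 0.6456 -0.0456]
```

View pics/w8.png

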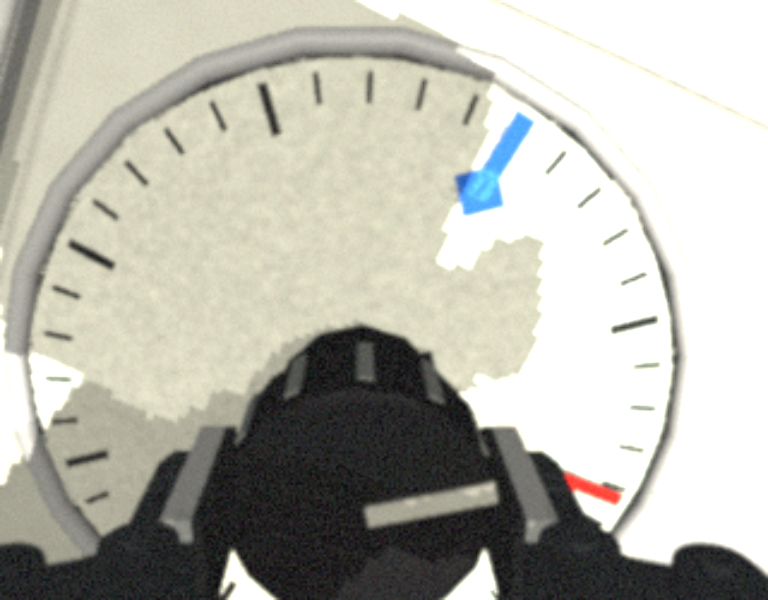

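{"op": "servo_tool", "data": {"deltas": "-1 0 0 0 0.15; -1 0 0 0 0.3; -1 0 0 0 0.4; -1 0 0 0 0.4; -1 0 0 0 0.4"}}

```text
clock: 50.02
eef_pos: [0.5715, -0.038, 0.1098]
tool_rot: [[1.0, 0.015, 0.001], [0.015, -1.0, -0.0], [0.001, 0.0, -1.0]]
wrist_force: [-5.3, -0.6, 9.4]
finger_gap: 0.588
grasp_force: 61.9
```

```bash
cat >> h.py <<'E'
def dial(c,C=np.array([.5713,-.037])):
    hsv=cv2.cvtColor(c['color'],cv2.COLOR_RGB2HSV)
    for nm,m in [('blue',cv2.inRange(hsv,(100,120,40),(130,255,255))),('red',cv2.inRange(hsv,(0,140,60),(5,255,255))|cv2.inRange(hsv,(174,140,60),(180,255,255)))]:
        n,l,s,ce=cv2.connectedComponentsWithStats(m)
        for i in range(1,n):
            if s[i,4]<12: continue
            ys,xs=np.nonzero(l==i);V=np.array([at(c,(x,y),.064)[:2] for x,y in zip(xs,ys)])-C;r=np.hypot(*V.T)
            if r.mean()<.09:
                o=V[r>r.max()-.012].mean(0);u=V.mean(0);print(nm,s[i],'r %.3f-%.3f'%(r.min(),r.max()),'ang all %.1f outer %.1f'%tuple(np.degrees(np.arctan2([u[1],o[1]],[u[0],o[0]]))))
E
python3 - <<'E'
from h import *
o=get_obs();print(o['ft_torque'].round(2),o['wrist_force'].round(1),o['eef_pos'],o['tool_rot'][:,0])
c=snap('wrist');dial(c);lm(c,'zero_mark',.064,1)
E
```

```text
[ 0.01  0.91 -0.01] [-5.3 -0.6  9.4] [ 0.57151336 -0.03800178  0.10984907] [9.99891717e-01 1.47023990e-02 6.27956942e-04]
blue [320 127  31  43 472] r 0.053-0.079 ang all -28.8 outer -28.8
red [321 243  82   6 378] r 0.027-0.077 ang all -89.9 outer -89.8
zero_mark 0.64 [343.4 133.4] [ 0.6379 -0.0727]
```

The play is taken up and the dial now turns one to one. Zero is at −28.8°, pointer at −89.9°, so 61° remain.

{"op": "servo_tool", "data": {"deltas": "-1 0 0 0 0.15; -1 0 0 0 0.3; -1 0 0 0 0.45; -1 0 0 0 0.6; -1 0 0 0 0.75; -1 0 0 0 0.9; -1 0 0 0 1.0; -1 0 0 0 1.06; -1 0 0 0 1.06; -1 0 0 0 1.06"}}

```text
clock: 51.38
eef_pos: [0.5707, -0.0374, 0.1098]
tool_rot: [[0.502, -0.865, -0.001], [-0.865, -0.502, 0.001], [-0.001, 0.001, -1.0]]
wrist_force: [-13.0, 4.6, 16.2]
finger_gap: 0.59
grasp_force: 62.5
```

```bash
python3 - <<'E'
from h import *
o=get_obs();print(o['joints'].round(2),o['wrist_force'].round(1),o['eef_pos'],o['tool_rot'][:,0])
c=snap('wrist');dial(c);lm(c,'zero_mark',.064,1);lm(c,'pointer_tip',.064,1)
E
```

```text
[-0.2   0.23  1.63  0.    1.29  2.42] [-13.    4.6  16.2] [ 0.57069444 -0.03741362  0.10982615] [ 0.50195336 -0.86489369 -0.00131841]
blue [332 128  18  20  38] r 0.067-0.079 ang all -88.2 outer -88.2
blue [319 149  13  16  78] r 0.056-0.066 ang all -86.0 outer -86.0
blue [331 158   7  10  38] r 0.057-0.063 ang all -93.2 outer -93.2
red [291 132  58  89 541] r 0.019-0.077 ang all -89.8 outer -89.7
zero_mark 0.57 [342.8 136.1] [ 0.5723 -0.1118]
pointer_tip 0.92 [345.6 135.4] [ 0.5712 -0.1129]
```

{"op": "servo_tool", "data": {"deltas": "1 0 0 0 0; 1 0 0 0 0; 1 0 0 0 0; 1 0 0 0 0; 1 0 0 -40 0; 1 0 0 -80 0; 1 0 0 -90 0; 1 0 0 -90 0; 1 0 0 -90 0; 1 0 0 -90 0"}}

```text
clock: 52.78
eef_pos: [0.5711, -0.0378, 0.1977]
tool_rot: [[0.502, -0.865, -0.002], [-0.865, -0.502, 0.0], [-0.001, 0.001, -1.0]]
wrist_force: [-0.5, 0.5, 0.1]
finger_gap: 0.998
grasp_force: 0.0
```

```bash
python3 - <<'E'
from h import *
o=get_obs();print(o['eef_pos'],o['wrist_force'].round(1))
c=snap('wrist');dial(c);lm(c,'zero_mark',.064,1);lm(c,'pointer_tip',.064,1);lm(c,'knob_mid',.095,1)
save(cv2.convertScaleAbs(cv2.resize(c['color'][60:310,130:450],None,fx=2.4,fy=2.4),alpha=1.5),'w9')
E
```

```text
[ 0.57112216 -0.03784772  0.19767365] [-0.5  0.5  0.1]
blue [307 140   6   8  26] r 0.056-0.063 ang all -85.9 outer -85.9
blue [315 145   4   5  13] r 0.058-0.062 ang all -93.2 outer -93.2
red [289 126  36  61 214] r 0.020-0.077 ang all -89.7 outer -89.6
zero_mark 0.62 [321.9 127.7] [ 0.5726 -0.1124]
pointer_tip 0.87 [321.3 129.1] [ 0.5724 -0.1112]
knob_mid 0.70 [280.5 216.5] [ 0.5688 -0.0381]
```

View pics/w9.png

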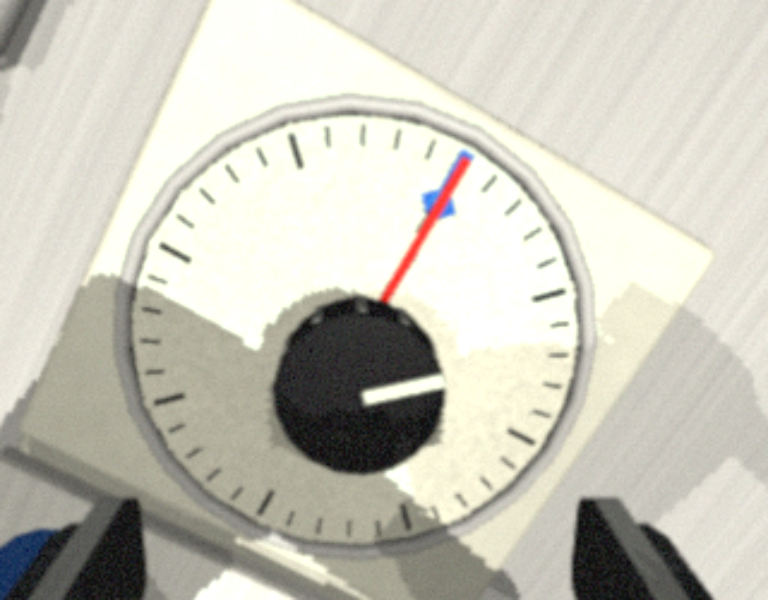

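Zero mark lies under the red pointer at (465,155)–(440,205), and the cap's apparent width of 70 px matches the home height. One last look at the beakers and spoon.

```bash
python3 - <<'E'
from h import *
t=snap('top');beakers(t)
for x in ['spoon_mid','plate_in']: lm(t,x,.025 if x[0]=='s' else .005,1)
save(cv2.convertScaleAbs(cv2.resize(t['color'][130:290,60:320],None,fx=3,fy=3,interpolation=cv2.INTER_CUBIC),alpha=1.6),'t3')
E
```

```text
blue [210 173  21  25 403] [0.6438 0.1189]
blue [173 176  24  24 433] [0.644  0.2268]
blue [215 213  11  22 155] [0.5267 0.1247]
blue [175 217  24  23 432] [0.5201 0.2252]
blue [   9  239   47   40 1205] [0.4567 0.7142]
spoon_mid 0.97 [111.5 256.7] [0.4494 0.4583]
plate_in 0.94 [115.5 255. ] [0.4563 0.452 ]
```

View pics/t3.png

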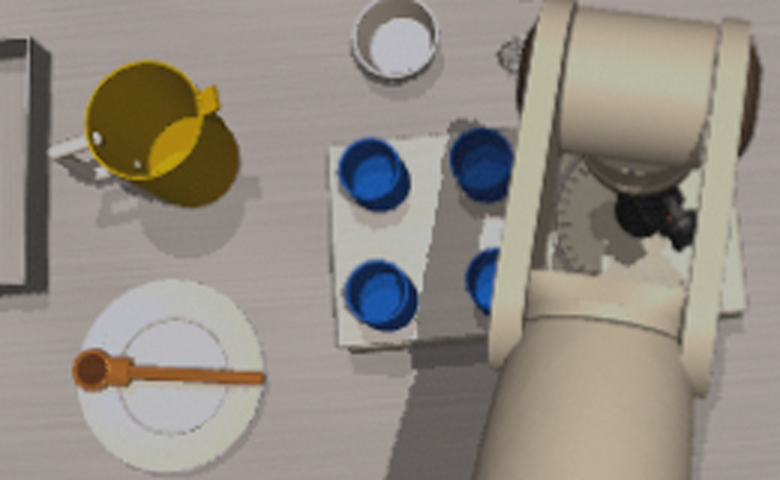

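Four beakers stand upright on the platform at (373,174), (482,163), (380,294) and (485,280), the spoon lies on the plate at (170,375), and the pitcher and ramekin are where they were. Handing in.

```bash
python3 -c "
from workcell import *
print(finish_job())"
```

```text
the job is handed in; nothing more can be done
None
```

I handed the job in at about 53 s of the allowed 210 s; no verdict came back. By the last pictures the spoon lies on the plate, the knob is home, all four blue beakers stand on the platform, and the zero mark is under the red pointer.

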